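# Back the specimen carousel up one notch

## Robot

A 7-joint arm with a two-finger parallel gripper is mounted at the origin on the work surface. World frame = base frame: x ahead of the robot, y to its left, z up, the work surface at z = 0. Lengths are in m, angles in rad, forces in N, time in s.
With the tool pointing down it reaches from about 0.35 to 0.9 m from the base axis. Payload 8.1 kg.
Tool frame: the origin (TCP) lies on the centre line of the jaws, within the pads' length; the fingertips stand 19 mm ahead of it and the grasp point (between the pads) is the TCP (arm.tip_reach is the distance from the TCP to the fingertips, in m); z points along the fingers, y is the line along which they close (so a half turn about z gives the same grasp; the last joint's range is limited). The gripper opens to 92 mm and grips with 3 to 60 N. Pads are 19 mm wide; open, the fingers measure 130 mm over their backs; the gripper's body (75 mm by 190 mm) begins 47 mm behind the grasp point.
Start: joints at [-1.315, 0.434, 0.025, 1.573, -0.012, 1.134, -0.075], TCP at [0.219, 0.585, 0.213] pointing down, gripper open.
Joint ranges: [-2.62, 2.62], [-0.44, 2.09], [-1.27, 1.32], [0.08, 2.57], [-1.32, 4.46], [0.12, 2], [-2.74, 2.74]. Speed limits (rad/s): [2.22, 2.22, 3.01, 3.01, 3.14, 3.14, 3.14].

## Interface

Orientations are given as a rotation vector (axis times angle).
In Python, from cell import arm gives the robot as it stands.
- The arm moves only by the tool arm_command, never from a script. Its argument "targets" is a list that holds one entry, the list of rows, each a list of 6 numbers: the shift along the tool's x, y, z in m, then the turn, a rotation vector about the tool's x, y, z in rad. A call has 1 to 10 rows; each row shifts and turns the commanded pose from where the row before left it, along the tool's axes as they then stand; what a row does not reach is not made up. A row lasts 1/8 s, in which the tool goes at most 62.5 mm and 10.7 degrees, less where a joint would pass 70% of its speed; a pose out of reach is approached as far as the arm can. A call with a gripper value outside its range is refused whole. "jaw" is the finger opening in m, from 0 to 0.0918, set as the call begins (left out, the last holds). The fingers move at their own pace and stop on an object; "newtons" is the grip in N (left out, the last holds). Time passes only in rows, so rows that do not move let the fingers close. It gives the time, the measured TCP pose, the force, the opening and the grip force at its end, in the units of the state.
- arm.observe(): the state, without advancing time (a new reading comes with each control period).
- arm.get_image(name): name is "side" or "top" or "wrist"; returns a dict with "pixels" (420x560x3 uint8, red, green, blue), "z_map" (420x560 float32, m along the optical axis (not along the pixel's ray), 0 where there is no reading), "fx", "fy", "cx", "cy" (pixels), "dist" ([k1, k2, p1, p2, k3] as OpenCV has them; the pictures are not rectified), "xyz" and "rotation" of the camera in the world; the wrist camera has in their place "T_tool_cam" (4x4, takes a point from camera to tool coordinates, whose origin is the TCP and whose axes are the flange's). Camera axes: x right, y down, z forward; pixel columns grow to the right and rows downward; lengths in m; the calibration is good to about 2 mm. A picture is of the moment at which its call begins: read the wrist's pose just before it.
- arm.sign_off(): hands the job in; it is judged then, once.
The state is a dict: "clock": time; "joints": joint angles; "dq": joint speeds; "joint_efforts": joint torques, N m; "position": TCP position; "ee_rot": TCP orientation; "force": force on the tool from outside, world axes, zero at the start; "ft_torque": the same for the moment, N m; "width": opening from 0.0 (shut) to 1.0 (fully open); "gripper_force": force on a finger pad.
Only numpy, scipy, OpenCV 4.12 (cv2) and the standard library are available. Lean on these libraries where they do the work, as an engineer would, in place of code of your own. Each camera call takes 0.05 s, during which the arm holds its last target. There are 200 camera calls.

## Task

The specimen carousel beside the microscope was clicked one notch too far. Nothing needs gripping: press the pawl's black thumb tail down with a fingertip so that its nose lifts clear of the teeth, push a blue post to turn the wheel back one notch (clockwise seen from above) until the yellow mark stands at the red pointer, then press the nose down until the pawl is fully home in its notch again. Do not lift or tip the dishes out of their wells, do not turn the wheel forward or well past the mark, and do not move the jar, the petri dishes or the slide box.

Things in the scene. Friction and masses are not known exactly. Their poses are not given: they have to be found in the camera images.
- carousel: Fixed white base plate, 230 (x) x 355 (y) x 12 mm; origin on the table below the wheel's upright axle, z up; plate from y = -215 to +140 mm. Pawl along its -y side: hinge at y = -145, z = 68 mm, axis along x, between steel cheeks (31 mm over all, y = -136 to -154, top z = 78 mm). Red pointer post, 10 mm square, at y = 130 mm, top z = 63 mm. The -x side faces the robot at yaw 0.
- wheel (a joint): Angle (rad) of the grey wheel; positive = forward = counter-clockwise from above. Near 0 at the start; one notch back is -0.785 (8 notches a turn). Disc 216 mm across, top z = 52 mm; ring of aluminium ratchet teeth (radius 89 to 103 mm) up to z = 60 mm. Light friction (0.7 N at a post), stays where left. With the pawl seated: 0.02 rad of play, cannot go back.
- pawl (a joint): Angle (rad) of the red pawl: 0 = nose fully down in a notch, 0.5 = stop, fully lifted; above 0.25 it is clear of the teeth. Stiff pivot: stays where put, about 2 N on tail or nose moves it. If the wheel is short of the notch by up to 0.15 rad, pressing the nose down with 5 N slides it home on a ramp; if over 0.02 rad too far back, the nose lands on a tooth and will not seat.
- tail (a point): Middle of the top of the pawl's black thumb tail, a pad 26 (x) x 28 (y) mm, 50 mm outward of the hinge (y = -195 mm in the carousel's frame); press it straight down to lift the nose. At rest its top is at z = 78 mm, at the stop 25 mm lower. Nothing but the base plate (top z = 12 mm) is below it.
- nose (a point): Middle of the black pad (18 x 20 mm) on top of the pawl's nose end; press it straight down to seat the pawl. Seated, it is at y = -108 mm in the carousel's frame, 37 mm inward of the hinge, at z = 80 mm; fully lifted it is 16 mm higher, 10 mm nearer to the hinge and slopes.
- hub (a point): Centre of the wheel, on its axle, at z = 62 mm on top of the black hub cap.
- mark (a point): Outer part of the yellow strip on the wheel, in one of the notches, at 100 mm radius; turns with the wheel.
- pointer (a point): Tip of the red pointer at the +y side of the wheel (radius 108 mm, z = 60 mm). The yellow mark must end on the line from hub to pointer.
- post_a (a point): Top centre of a blue upright push post on the wheel: 10 mm diameter, 38 mm tall (z = 52 to 90 mm), 74 mm from the axle. It starts on the robot's side, 22.5 degrees from the carousel's -x direction toward the pawl (x = -68, y = -28 mm), and moves about 57 mm toward +y when the wheel goes back one notch.
- post_b (a point): Top centre of the next post, 90 degrees counter-clockwise of post_a (seen from above).
- post_c (a point): Top centre of the post opposite post_a.
- post_d (a point): Top centre of the post 90 degrees clockwise of post_a.
- dish_white: Small covered glass dish with white lid, 34 mm diameter, 14 mm high, loose in one of the eight wells of the wheel between 6 mm steel pins (well centres 52 mm from the axle); origin at the centre of its underside, z = 52 mm. It rides along with the wheel.
- dish_green: Small covered glass dish with green lid, 34 mm diameter, 14 mm high, loose in one of the eight wells of the wheel between 6 mm steel pins (well centres 52 mm from the axle); origin at the centre of its underside, z = 52 mm. It rides along with the wheel.
- dish_amber: Small covered glass dish with amber lid, 34 mm diameter, 14 mm high, loose in one of the eight wells of the wheel between 6 mm steel pins (well centres 52 mm from the axle); origin at the centre of its underside, z = 52 mm. It rides along with the wheel.
- dish_blue: Small covered glass dish with blue lid, 34 mm diameter, 14 mm high, loose in one of the eight wells of the wheel between 6 mm steel pins (well centres 52 mm from the axle); origin at the centre of its underside, z = 52 mm. It rides along with the wheel.
- jar: Closed glass jar, 66 mm diameter, 85 mm high, standing loose beyond the pointer; origin at the centre of its underside. Bystander.
- petri: Stack of two petri dishes, 90 mm diameter, 32 mm high, loose on the far side of the carousel; origin at the centre of the underside. Bystander.
- slide_box: Black slide box with orange lid, 87 x 102 x 36 mm, loose on the table beyond the pawl's tail; origin at the centre of the underside. Bystander.
Not all that is in view belongs to the job. What is shaped like the dish_blue but pink or purple is not meant.

How it is judged:
By the outcome, as a careful person would: the job done as asked, in the order asked, and still so for the second after the job is handed in, with the robot touching nothing.
It also fails if it takes over 50 s, if anything falls off the work surface, if the arm or the gripper's body presses on something with over 40 N, if the wrist force passes 120 N, or if a joint passes its speed limit or range.

## Working session

There is one attempt and no reset: what is moved stays moved. The work goes in short steps, Python scripts to look and compute and a tool call to move; the robot and the scene stay as the last step left them, time stands still between calls to the robot, and variables do not carry over. Pictures are saved under pics/ and viewed, at most 10 in all, crops included, and the job is handed in when it is done.

Besides the shell and the picture viewer there is one more tool, called after "Request:" as name([rows], argument=value, ...), one row to a line, values as JSON. arm_command: Moves the arm, as the interface text tells. Its arguments: {"type":"object","properties":{"targets":{"type":"array","items":{"type":"array","items":{"type":"array","items":{"type":"number"}}}},"jaw":{"type":"number"},"newtons":{"type":"number"}},"required":["targets"]}

```bash
mkdir -p pics; cat > h.py <<'E'
import numpy as np, cv2
from cell import arm
from scipy.spatial.transform import Rotation as R
def cam(n):
    s=arm.observe(); i=arm.get_image(n)
    i['K']=np.array([[i['fx'],0,i['cx']],[0,i['fy'],i['cy']],[0,0,1]])
    if n=='wrist':
        Rt=R.from_rotvec(s['ee_rot']).as_matrix() if np.size(s['ee_rot'])==3 else None
        T=np.eye(4);T[:3,:3]=Rt;T[:3,3]=s['position'];M=T@np.array(i['T_tool_cam']);i['Rm'],i['t']=M[:3,:3],M[:3,3]
    else:
        r=np.array(i['rotation']);i['Rm']=r if r.shape==(3,3) else R.from_rotvec(r).as_matrix();i['t']=np.array(i['xyz'])
    return i
def plane(i,uv,z):
    p=cv2.undistortPoints(np.array(uv,float).reshape(-1,1,2),i['K'],np.array(i['dist'],float))[:,0]
    d=np.c_[p,np.ones(len(p))]@i['Rm'].T
    return i['t']+d*((z-i['t'][2])/d[:,2])[:,None]
def depthpt(i,uv):
    uv=np.array(uv).reshape(-1,2)
    p=cv2.undistortPoints(uv.astype(float).reshape(-1,1,2),i['K'],np.array(i['dist'],float))[:,0]
    z=i['z_map'][uv[:,1].astype(int),uv[:,0].astype(int)]
    return i['t']+(np.c_[p,np.ones(len(p))]*z[:,None])@i['Rm'].T
def save(i,f): cv2.imwrite(f,cv2.cvtColor(i['pixels'],cv2.COLOR_RGB2BGR))
E
python3 - <<'E'
from h import *
s=arm.observe();print(s)
a=cam('top');b=cam('side')
print(a['t'],a['Rm'],b['t'],b['Rm'])
im=np.vstack([a['pixels'],b['pixels']])
save(a,'pics/top.png');save(b,'pics/side.png')
np.save('top.npy',a,allow_pickle=True);np.save('side.npy',b,allow_pickle=True)
E
```

```text
{'clock': 0.0, 'joints': array([-1.31457795,  0.43522412,  0.02497807,  1.57410063, -0.01159023,
        1.13400933, -0.07513419]), 'dq': array([ 2.63662605e-04,  7.80251270e-04, -9.52395545e-04,  9.09195048e-04,
       -7.44579187e-06,  1.16342155e-03,  3.17669022e-04]), 'joint_efforts': array([-3.64398575e-04, -6.67855740e+01,  9.84869041e-01, -3.14454103e+01,
       -6.05722144e-02,  4.30229539e-02,  1.79041108e-04]), 'position': array([0.21935253, 0.58466631, 0.21244299]), 'ee_rot': array([-5.60749873e-01, -3.09100926e+00,  2.49940418e-03]), 'force': array([ 0.06265813,  0.10991803, -0.21153539]), 'ft_torque': array([-0.02495008,  0.06566567, -0.01309088]), 'gripper_force': 0.0, 'width': 1.0001922923233946}
[0.54621044 0.0176336  1.1064034 ] [[ 0.02198914 -0.99470563  0.10038515]
 [-0.9993974  -0.01917274  0.02893516]
 [-0.02685731 -0.10096092 -0.99452782]] [0.23456732 0.4221567  0.60303822] [[-6.78007450e-01 -4.99029629e-01  5.39699293e-01]
 [-7.35054839e-01  4.59769851e-01 -4.98303189e-01]
 [ 5.30591506e-04 -7.34561851e-01 -6.78541528e-01]]
```

View pics/top.png

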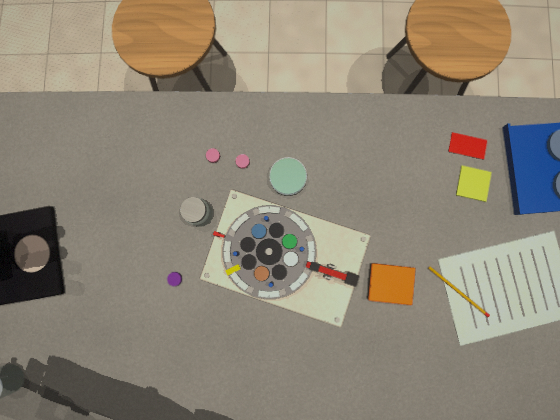

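View pics/side.png

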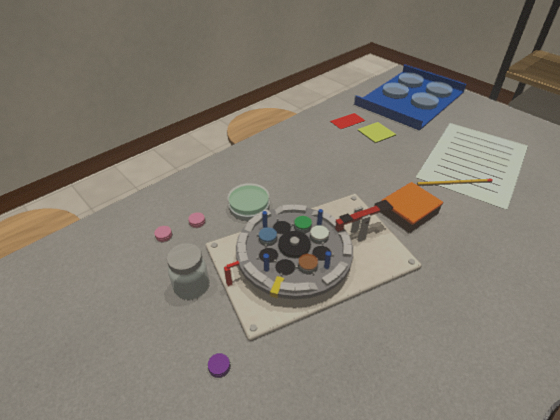

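The top view shows the hub at about (269,251), the black tail pad at (350,279), the black nose at (312,266), the pointer at (217,235) and the yellow mark at (233,269).

What could be mistaken for each target:
- **Tail:** the black pad at (350,279). Could be confused with the nose pad (312,266) or the black side of the slide box (370,284).
- **post_a:** the post at about (270,284), on the robot's side. The other posts are at (302,250), (266,218) and (236,254), and the blue-lid dish is at (259,231).

Next I measure the poses and check a close crop.

```bash
python3 - <<'E'
from h import *
from scipy.optimize import least_squares
a=np.load('top.npy',allow_pickle=True).item();b=np.load('side.npy',allow_pickle=True).item()
hsv=cv2.cvtColor(a['pixels'],cv2.COLOR_RGB2HSV)
def blobs(m,n=8):
    k,l,st,c=cv2.connectedComponentsWithStats(m.astype(np.uint8));
    return [(c[i].round(1).tolist(),int(st[i,4])) for i in range(1,k) if st[i,4]>=n]
roi=np.zeros((420,560),bool);roi[180:335,195:375]=1
H,S,V=[hsv[...,i].astype(int) for i in range(3)]
print('blue',blobs(roi&(H>105)&(H<130)&(S>120),4))
print('yel',blobs(roi&(H>22)&(H<35)&(S>150)))
print('red',blobs(roi&((H<5)|(H>175))&(S>150)))
blk=roi&(V<50);print('black',blobs(blk))
# plate: bright low-sat; hull min-area rect
m=roi&(V>150)&(S<70)
cs,_=cv2.findContours(cv2.morphologyEx(m.astype(np.uint8),cv2.MORPH_OPEN,np.ones((3,3))),0,1)
c=max(cs,key=cv2.contourArea);q=cv2.approxPolyDP(cv2.convexHull(c),6,True)[:,0];print('corners',q.tolist())
P=plane(a,q,.012);print(P.round(4))
for uv,z in [((269,251),.062)]: print('hub',plane(a,uv,z))
s=arm.observe();print('tool axes',R.from_rotvec(s['ee_rot']).as_matrix().round(3))
x=a['pixels'][175:340,195:380];cv2.imwrite('pics/crop.png',cv2.cvtColor(cv2.resize(x,None,fx=4,fy=3.6*4/3.6*.9,interpolation=cv2.INTER_CUBIC),cv2.COLOR_RGB2BGR))
E
```

```text
blue [([265.6, 217.6], 13), ([301.3, 248.5], 14), ([234.9, 253.3], 13), ([270.6, 284.4], 13)]
yel [([232.5, 269.4], 77)]
red [([217.9, 234.1], 38), ([308.0, 264.4], 24), ([332.2, 272.6], 169)]
black []
corners [[264, 299], [304, 270], [353, 287], [341, 326]]
[[ 0.4632  0.0836  0.012 ]
 [ 0.5332 -0.0092  0.012 ]
 [ 0.4959 -0.125   0.012 ]
 [ 0.4047 -0.0979  0.012 ]]
hub [[0.57489378 0.07195284 0.062     ]]
tool axes [[-0.936  0.351 -0.   ]
 [ 0.351  0.936 -0.001]
 [-0.    -0.001 -1.   ]]
```

View pics/crop.png

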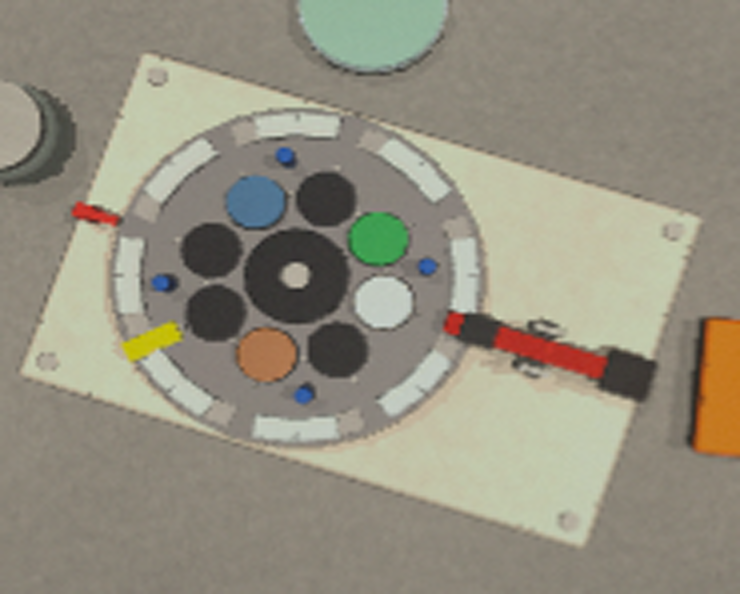

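The crop confirms the choice: the tail is the outer black pad (pixel 352,279), the nose is the inner one (314,267), and post_a is at (270.6,284.4). Next I fit the carousel frame.

```bash
python3 - <<'E'
from h import *
from scipy.optimize import least_squares
a=np.load('top.npy',allow_pickle=True).item()
L=[((230.5,189.7),(115,140,12)),((370.5,235.3),(115,-215,12)),((340.75,327),(-115,-215,12)),((200,279.7),(-115,140,12)),
((269,251.7),(0,0,62)),((352.25,279.4),(0,-195,78)),((314.5,266.7),(0,-108,80))]
c,s=74*np.cos(np.pi/8),74*np.sin(np.pi/8)
L+=[((270.6,284.4),(-c,-s,88)),((301.3,248.5),(s,-c,88)),((265.6,217.6),(c,s,88)),((234.9,253.3),(-s,c,88))]
L+=[((217.9,234.1),(0,118,62))]
W=np.array([plane(a,u,m[2]/1e3)[0] for u,m in L]);M=np.array([m for _,m in L])/1e3
def f(p):
    cc,ss=np.cos(p[2]),np.sin(p[2]);return M[:,:2]@np.array([[cc,ss],[-ss,cc]])+p[:2]
r=least_squares(lambda p:(f(p)-W[:,:2]).ravel(),[.575,.072,-.3],loss='soft_l1',f_scale=.002)
p=r.x;print(p);print(((W[:,:2]-f(p))*1e3).round(1).tolist());np.save('pose.npy',p)
yaw=p[2];Rc=R.from_euler('z',yaw).as_matrix()
# tool y along +/- carousel x, z down
o=arm.observe();T=R.from_rotvec(o['ee_rot']).as_matrix()
for sg in(1,-1):
    y=sg*Rc[:,0];z=np.array([0,0,-1.]);D=np.c_[np.cross(y,z),y,z]
    print(sg,'turn',(R.from_matrix(T.T@D)).as_rotvec().round(4))
    for n,q in dict(tail=(0,-195,150),push=(-75,-60,150),nose=(0,-110,150)).items():
        w=np.r_[p[:2],0]+Rc@(np.array(q)/1e3)
        tcp=w-[0,0,0]; tcp[2]+=arm.tip_reach
        print(n,w.round(4),'toolshift(now axes)',(T.T@(tcp-o['position'])).round(4))
print(arm.tip_reach)
E
```

```text
[ 0.57387564  0.07261463 -0.30060029]
[[-3.4, -1.2], [-1.7, 1.3], [2.0, 1.3], [-0.9, -3.4], [-0.6, -0.7], [-0.6, -0.9], [-0.1, -0.1], [0.9, -0.5], [0.5, 0.5], [0.6, 0.6], [0.4, -0.3], [2.0, 4.3]]
1 turn [-1.0000e-03  1.2000e-03  1.5125e+00]
tail [ 0.5161 -0.1136  0.15  ] toolshift(now axes) [-0.5232 -0.5496  0.0444]
push [0.4845 0.0375 0.15  ] toolshift(now axes) [-0.4404 -0.4192  0.0442]
nose [ 0.5413 -0.0325  0.15  ] toolshift(now axes) [-0.5182 -0.4647  0.0443]
-1 turn [-1.2000e-03 -1.0000e-03 -1.6291e+00]
tail [ 0.5161 -0.1136  0.15  ] toolshift(now axes) [-0.5232 -0.5496  0.0444]
push [0.4845 0.0375 0.15  ] toolshift(now axes) [-0.4404 -0.4192  0.0442]
nose [ 0.5413 -0.0325  0.15  ] toolshift(now axes) [-0.5182 -0.4647  0.0443]
0.019
```

Request:
arm_command([
  [[0,0,0,0,0,0.168],[0,0,0,0,0,0.168],[0,0,0,0,0,0.168],[0,0,0,0,0,0.168],[0,0,0,0,0,0.168],[0,0,0,0,0,0.168],[0,0,0,0,0,0.168],[0,0,0,0,0,0.168],[0,0,0,0,0,0.168],[0,0,0,0,0,0]],
], jaw=0, newtons=10)

```text
clock: 1.35
position: [0.2192, 0.585, 0.2128]
ee_rot: [2.527, 1.866, -0.001]
force: [0.0, 0.4, 0.7]
width: 0.012
gripper_force: 0.0
```

Request:
arm_command([
  [[-0.041,0.035,0,0,0,0],[-0.041,0.035,0,0,0,0],[-0.041,0.035,0,0,0,0],[-0.041,0.035,0,0,0,0],[-0.041,0.035,0,0,0,0],[-0.041,0.035,0,0,0,0],[-0.041,0.035,0,0,0,0],[-0.041,0.035,0,0,0,0],[-0.041,0.035,0,0,0,0],[0,0,0,0,0,0]],
])

```text
clock: 2.6
position: [0.4126, 0.1357, 0.2136]
ee_rot: [2.53, 1.86, 0.001]
force: [0.3, 0.3, -0.0]
width: 0.004
gripper_force: 0.0
```

```bash
cat > st.py <<'E'
from h import *
def st():
    p=np.load('pose.npy');o=arm.observe();T=R.from_rotvec(o['ee_rot']).as_matrix();Rc=R.from_euler('z',p[2]).as_matrix()
    q=Rc.T@(o['position']-np.r_[p[:2],0]);q[2]-=.019
    print('t',round(o['clock'],2),'tip in car',(q*1e3).round(1),'F car',(Rc.T@o['force']).round(2),'w',round(o['width'],3))
    print((Rc.T@T).round(3).tolist())
if __name__=='__main__': st()
E
python3 st.py
```

```text
t 2.6 tip in car [-172.8   12.5  194.6] F car [ 0.19  0.37 -0.03] w 0.004
[[0.002, 1.0, 0.001], [1.0, -0.002, -0.0], [-0.0, 0.001, -1.0]]
```

Request:
arm_command([
  [[-0.0415,0.0345,0,0,0,0],[-0.0415,0.0345,0,0,0,0],[-0.0415,0.0345,0,0,0,0],[-0.0415,0.0345,0,0,0,0],[-0.0415,0.035,0,0,0,0],[0,0,0.035,0,0,0],[0,0,0.035,0,0,0],[0,0,0.025,0,0,0],[0,0,0.01,0,0,0],[0,0,0,0,0,0]],
])

```text
clock: 3.85
position: [0.5152, -0.1092, 0.108]
ee_rot: [-2.526, -1.866, 0.001]
force: [0.3, -0.7, -0.3]
width: 0.008
gripper_force: 0.0
```

```bash
python3 st.py; python3 -c "
from h import *
i=cam('side');save(i,'pics/s2.png')"
```

```text
t 3.85 tip in car [  -2.2 -191.    89. ] F car [ 0.47 -0.59 -0.29] w 0.008
[[-0.002, 1.0, -0.001], [1.0, 0.002, -0.0], [-0.0, -0.001, -1.0]]
```

View pics/s2.png

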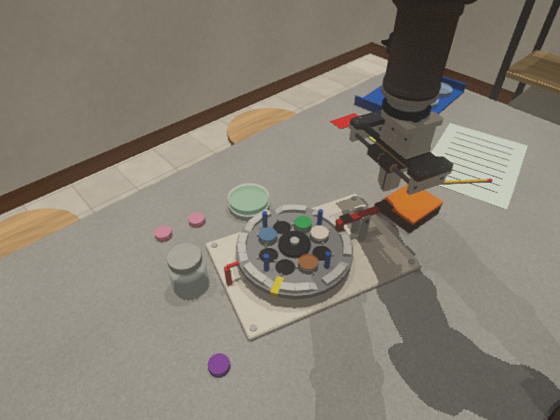

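The closed fingertips hang just above the tail pad, at about (388,190). I'll centre by 4 mm and press down slowly.

Request:
arm_command([
  [[-0.004,0.002,0,0,0,0],[0,0,0.006,0,0,0],[0,0,0.005,0,0,0],[0,0,0.005,0,0,0],[0,0,0.005,0,0,0],[0,0,0.005,0,0,0],[0,0,0.005,0,0,0],[0,0,0,0,0,0]],
])

```text
clock: 4.9
position: [0.5157, -0.1141, 0.0768]
ee_rot: [-2.528, -1.864, 0.001]
force: [-0.3, -0.0, 0.9]
width: 0.01
gripper_force: 0.0
```

```bash
python3 st.py
```

```text
t 4.9 tip in car [  -0.2 -195.6   57.8] F car [-0.24 -0.11  0.87] w 0.01
[[-0.001, 1.0, -0.001], [1.0, 0.001, -0.0], [-0.0, -0.001, -1.0]]
```

Request:
arm_command([
  [[0,0,0.003,0,0,0],[0,0,0,0,0,0],[0,0,-0.02,0,0,0],[0,0,-0.035,0,0,0],[0,0,-0.035,0,0,0],[0,-0.035,0,0,0,0],[0.02,-0.04,0,0,0,0],[0.05,0,0,0,0,0],[0.05,0,0,0,0,0],[0,0,0,0,0,0]],
])

```text
clock: 6.15
position: [0.4807, 0.0267, 0.1642]
ee_rot: [-2.522, -1.873, -0.002]
force: [-0.4, 0.1, 0.4]
width: 0.006
gripper_force: 0.0
```

```bash
python3 st.py; python3 - <<'E'
from h import *
i=cam('side');
cv2.imwrite('pics/s3.png',cv2.cvtColor(cv2.resize(i['pixels'][160:310,200:430],None,fx=3,fy=3),cv2.COLOR_RGB2BGR))
E
```

```text
t 6.15 tip in car [-75.4 -71.4 145.2] F car [-0.38  0.04  0.36] w 0.006
[[-0.007, 1.0, 0.0], [1.0, 0.007, 0.001], [0.001, 0.0, -1.0]]
```

View pics/s3.png

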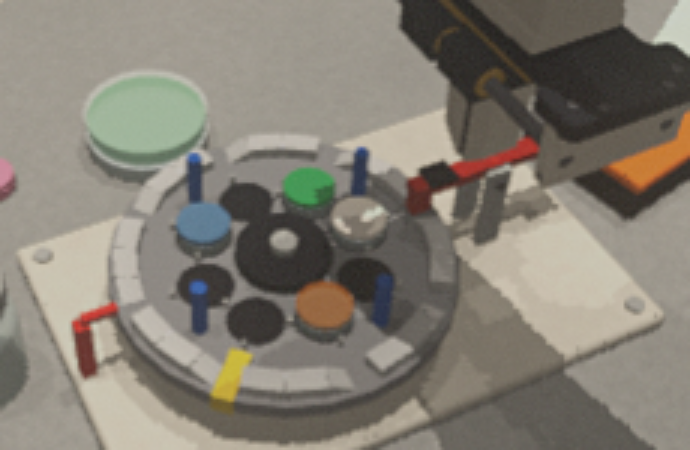

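The pawl's nose is lifted clear; in the crop its black pad at (437,175) stands above the teeth. Next I lower the tip beside post_a and push gently toward +y.

Request:
arm_command([
  [[0,0,0.035,0,0,0],[0,0,0.025,0,0,0],[0,0,0.011,0,0,0],[0,0,0,0,0,0],[0.01,0,0,0,0,0],[0.01,0,0,0,0,0],[0.005,0,0,0,0,0],[0.005,0,0,0,0,0],[0.005,0,0,0,0,0],[0.005,0,0,0,0,0]],
])

```text
clock: 7.45
position: [0.4917, 0.0611, 0.0932]
ee_rot: [-2.529, -1.864, 0.0]
force: [0.2, -0.7, 0.3]
width: 0.007
gripper_force: 0.0
```

```bash
python3 st.py
```

```text
t 7.45 tip in car [-75.1 -35.4  74.2] F car [ 0.44 -0.6   0.34] w 0.007
[[-0.0, 1.0, -0.0], [1.0, 0.0, -0.0], [-0.0, -0.0, -1.0]]
```

Request:
arm_command([
  [[0.005,0,0,0,0,0],[0.005,0,0,0,0,0],[0.005,0,0,0,0,0],[0.005,0,0,0,0,0],[0.005,0,0,0,0,0],[0.005,0,0,0,0,0],[0.004,0,0,0,0,0],[0.002,0,0,0,0,0],[0.001,0,0,0,0,0],[0,0,0,0,0,0]],
])

```text
clock: 8.7
position: [0.5026, 0.0961, 0.0932]
ee_rot: [-2.529, -1.864, 0.0]
force: [0.1, -0.3, 0.1]
width: 0.002
gripper_force: 0.0
```

```bash
cat > wh.py <<'E'
from h import *
def wheel(n):
    i=cam(n);p=np.load('pose.npy');Rc=R.from_euler('z',p[2]).as_matrix()
    h=cv2.cvtColor(i['pixels'],cv2.COLOR_RGB2HSV).astype(int);H,S,V=h[...,0],h[...,1],h[...,2]
    out=[]
    for m,z,nm in [((H>22)&(H<35)&(S>150),.060,'mark'),((H>105)&(H<130)&(S>120),.088 if n=='top' else .071,'posts')]:
        k,l,s,c=cv2.connectedComponentsWithStats(m.astype(np.uint8))
        for j in range(1,k):
            if s[j,4]<8: continue
            q=Rc.T@(plane(i,c[j],z)[0]-np.r_[p[:2],0])
            r=np.hypot(*q[:2])
            if r<.125: out.append((nm,(q[:2]*1e3).round(1).tolist(),round(r*1e3,1),'deg',round(np.degrees(np.arctan2(q[1],q[0])),2),int(s[j,4])))
    print(n);[print(o) for o in out]
    return i
E
python3 st.py; python3 - <<'E'
from wh import *
wheel('top');i=wheel('side')
cv2.imwrite('pics/s4.png',cv2.cvtColor(cv2.resize(i['pixels'][160:310,200:430],None,fx=3,fy=3),cv2.COLOR_RGB2BGR))
E
```

```text
t 8.7 tip in car [-75.1   1.3  74.2] F car [ 0.15 -0.23  0.1 ] w 0.002
[[-0.0, 1.0, -0.0], [1.0, 0.0, -0.0], [-0.0, -0.0, -1.0]]
top
('posts', [68.7, 29.0], np.float64(74.6), 'deg', np.float64(22.86), 13)
('posts', [28.6, -67.7], np.float64(73.5), 'deg', np.float64(-67.07), 14)
('posts', [-28.0, 68.2], np.float64(73.8), 'deg', np.float64(112.28), 15)
side
('mark', [-69.7, 67.7], np.float64(97.1), 'deg', np.float64(135.84), 110)
('posts', [85.8, 20.4], np.float64(88.2), 'deg', np.float64(13.38), 9)
('posts', [-13.1, 61.4], np.float64(62.8), 'deg', np.float64(102.03), 21)
```

View pics/s4.png

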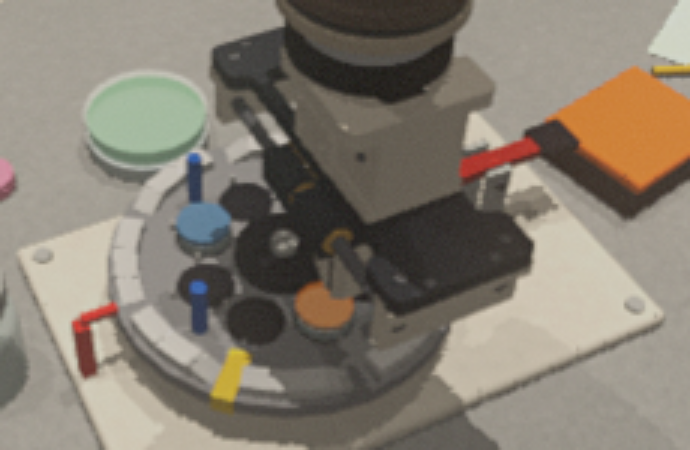

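The wheel has not moved: the posts are still at 22.5°, -67.5° and 112.5°. I'll find out where the fingertip really is relative to post_a.

```bash
python3 - <<'E'
from wh import *
p=np.load('pose.npy');Rc=R.from_euler('z',p[2]).as_matrix()
i=cam('side');w=cam('wrist')
def proj(i,q):
    X=np.r_[p[:2],0]+Rc@(np.array(q)/1e3)
    return cv2.projectPoints((i['Rm'].T@(X-i['t'])).reshape(1,3),np.zeros(3),np.zeros(3),i['K'],np.array(i['dist'],float))[0].ravel().round(1)
for q in [(-75,1.3,74),(-68,-28,90),(-68,-28,52),(-68,28,90),(-28,68,90),(0,0,62)]: print(q,'side',proj(i,q),'wrist',proj(w,q))
print(w['T_tool_cam'])
save(w,'pics/w1.png')
E
```

```text
(-75, 1.3, 74) side [313.7 268.3] wrist [277.4 248.3]
(-68, -28, 90) side [327.6 253.3] wrist [290.  307.5]
(-68, -28, 52) side [325.8 267.6] wrist [288.  278.6]
(-68, 28, 90) side [297.8 264.7] wrist [291.  209.9]
(-28, 68, 90) side [265.4 255.7] wrist [373.4 130.6]
(0, 0, 62) side [293.8 242.5] wrist [398.7 243.2]
[[-4.45639226e-04 -9.66705218e-01 -2.55892208e-01  6.91617538e-02]
 [ 9.99999898e-01 -4.49696035e-04 -4.26573246e-05 -1.47454871e-05]
 [-7.38366532e-05 -2.55892201e-01  9.66705320e-01 -1.70396516e-01]
 [ 0.00000000e+00  0.00000000e+00  0.00000000e+00  1.00000000e+00]]
```

View pics/w1.png

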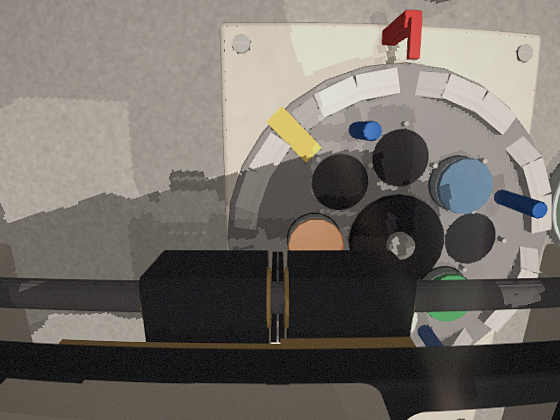

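The pawl barely changed, and in the side image the fingertip shows at about row 258 where I predicted 268. So the tip is higher than I assumed. I'll measure it from depth.

```bash
python3 st.py; python3 - <<'E'
from h import *
p=np.load('pose.npy');Rc=R.from_euler('z',p[2]).as_matrix()
i=cam('side')
for u in (307,311,315,319):
  for v in range(244,272,3):
    q=Rc.T@(depthpt(i,(u,v))[0]-np.r_[p[:2],0]);print(u,v,i['pixels'][v,u],(q*1e3).round(0))
for n,u,v in [('tail',383,205),('nose',346,218),('nosetip',340,224),('cheek',364,222)]:
    print(n,(1e3*Rc.T@(depthpt(i,(u,v))[0]-np.r_[p[:2],0])).round(0))
E
```

```text
t 8.9 tip in car [-75.    1.2  74.2] F car [-0.64 -0.79  0.11] w 0.006
[[-0.0, 1.0, -0.0], [1.0, 0.0, -0.0], [-0.0, -0.0, -1.0]]
307 244 [36 36 38] [-104.   35.  180.]
307 247 [96 90 78] [-65.  11. 121.]
307 250 [99 90 81] [-66.  11. 116.]
307 253 [96 77 67] [-26. -14.  53.]
307 256 [151 107  71] [-41.  -5.  66.]
307 259 [154 106  67] [-46.  -2.  65.]
307 262 [156 107  67] [-53.   2.  66.]
307 265 [155 108  68] [-58.   4.  65.]
307 268 [144  99  63] [-63.   7.  64.]
307 271 [73 73 71] [-64.   7.  57.]
311 244 [67 57 46] [-106.   30.  180.]
311 247 [87 83 70] [-77.  11. 134.]
311 250 [98 90 80] [-78.  12. 129.]
311 253 [95 88 78] [-78.  11. 121.]
311 256 [95 88 77] [-80.  12. 117.]
311 259 [122  94  75] [-80.  11. 109.]
311 262 [153 104  63] [-56.  -5.  66.]
311 265 [154 106  62] [-60.  -2.  65.]
311 268 [141 101  68] [-67.   2.  66.]
311 271 [72 76 70] [-67.   1.  57.]
315 244 [60 57 57] [-116.   30.  190.]
315 247 [54 51 50] [-119.   31.  187.]
315 250 [91 84 73] [-88.  11. 139.]
315 253 [97 91 80] [-90.  11. 133.]
315 256 [96 89 79] [-91.  11. 127.]
315 259 [131 100  77] [-91.  11. 121.]
315 262 [158 107  68] [-57. -12.  63.]
315 265 [155 104  62] [-63.  -8.  64.]
315 268 [81 78 71] [-66.  -7.  60.]
315 271 [60 58 53] [-65.  -8.  50.]
319 244 [85 78 71] [-102.   14.  168.]
319 247 [59 55 52] [-123.   27.  189.]
319 250 [61 61 59] [-126.   29.  188.]
319 253 [60 57 56] [-130.   31.  186.]
319 256 [93 86 77] [-90.   4. 123.]
319 259 [44 39 41] [-46. -27.  51.]
319 262 [93 92 89] [-52. -24.  51.]
319 265 [83 84 78] [-56. -21.  50.]
319 268 [82 78 75] [-428.  233.  603.]
319 271 [84 80 75] [-69. -14.  51.]
tail [   0. -194.   78.]
nose [-123.  -10.  230.]
nosetip [-124.   -2.  222.]
cheek [ -15. -141.   67.]
```

Depth puts the real fingertips at z ≈ 110 mm while the state implies 74, so the tool is about 36 mm higher than reported. The xy agrees. The tail is still at z = 78, so nothing has been touched yet. I'll go back to the tail and use contact to calibrate the height.

Request:
arm_command([
  [[0,0,-0.02,0,0,0],[-0.04,0.015,0,0,0,0],[-0.04,0.015,0,0,0,0],[-0.04,0.015,0,0,0,0],[-0.04,0.015,0,0,0,0],[-0.036,0.015,0,0,0,0],[0,0,0.02,0,0,0],[0,0,0.02,0,0,0],[0,0,0,0,0,0],[0,0,0,0,0,0]],
])

```text
clock: 10.2
position: [0.5166, -0.1134, 0.0738]
ee_rot: [2.528, 1.864, 0.0]
force: [0.2, 0.3, -0.6]
width: 0.003
gripper_force: 0.0
```

Request:
arm_command([
  [[0,0,0.003,0,0,0],[0,0,0.003,0,0,0],[0,0,0,0,0,0]],
])

```text
clock: 10.58
position: [0.5162, -0.1131, 0.0672]
ee_rot: [-2.528, -1.865, -0.0]
force: [-0.1, 0.2, 0.7]
width: 0.005
gripper_force: 0.0
```

Request:
arm_command([
  [[0,0,0.002,0,0,0],[0,0,0.002,0,0,0]],
])

```text
clock: 10.82
position: [0.5164, -0.1135, 0.0632]
ee_rot: [2.528, 1.864, 0.0]
force: [-0.2, -1.2, 2.2]
width: 0.003
gripper_force: 1.0
```

Request:
arm_command([
  [[0,0,0.002,0,0,0],[0,0,0.002,0,0,0]],
])

```text
clock: 11.08
position: [0.5163, -0.1136, 0.0592]
ee_rot: [2.529, 1.864, -0.0]
force: [-0.5, -2.0, 1.9]
width: 0.005
gripper_force: 1.2
```

```bash
python3 st.py
```

```text
t 11.07 tip in car [   0.2 -194.9   40.2] F car [ 0.1  -2.09  1.86] w 0.005
[[-0.0, 1.0, 0.0], [1.0, 0.0, -0.0], [-0.0, 0.0, -1.0]]
```

Contact came at TCP z ≈ 0.065, so the real tip is TCP + 13 mm. I keep pressing to about 22 mm of travel.

Request:
arm_command([
  [[0,0,0.003,0,0,0],[0,0,0.003,0,0,0],[0,0,0.003,0,0,0],[0,0,0.003,0,0,0],[0,0,0.003,0,0,0],[0,0,0.001,0,0,0]],
])

```text
clock: 11.82
position: [0.5168, -0.1128, 0.0438]
ee_rot: [-2.528, -1.865, -0.002]
force: [-2.9, 1.0, 18.9]
width: 0.006
gripper_force: 8.2
```

Request:
arm_command([
  [[0,0,-0.02,0,0,0],[0,0,-0.04,0,0,0],[0,0,-0.01,0,0,0],[0,-0.038,0,0,0,0],[0.02,-0.037,0,0,0,0],[0.05,0,0,0,0,0],[0.05,0,0,0,0,0],[0,0,0,0,0,0],[0,0,0,0,0,0]],
])

```text
clock: 12.95
position: [0.4794, 0.0235, 0.1127]
ee_rot: [-2.527, -1.865, 0.002]
force: [-0.5, 0.4, -0.6]
width: 0.007
gripper_force: 0.0
```

```bash
python3 st.py; python3 - <<'E'
from wh import *
wheel('top');i=wheel('side')
cv2.imwrite('pics/s5.png',cv2.cvtColor(cv2.resize(i['pixels'][160:310,200:430],None,fx=3,fy=3),cv2.COLOR_RGB2BGR))
E
```

```text
t 12.95 tip in car [-75.7 -74.9  93.7] F car [-0.56  0.23 -0.62] w 0.007
[[-0.001, 1.0, -0.001], [1.0, 0.001, -0.001], [-0.001, -0.001, -1.0]]
top
('mark', [-64.4, 65.2], np.float64(91.6), 'deg', np.float64(134.65), 79)
('posts', [68.7, 29.0], np.float64(74.6), 'deg', np.float64(22.86), 13)
('posts', [28.9, -67.8], np.float64(73.7), 'deg', np.float64(-66.88), 13)
('posts', [-28.1, 67.9], np.float64(73.5), 'deg', np.float64(112.46), 14)
side
('mark', [-69.7, 67.7], np.float64(97.1), 'deg', np.float64(135.83), 107)
('posts', [86.3, 20.4], np.float64(88.7), 'deg', np.float64(13.3), 8)
('posts', [-55.1, -37.3], np.float64(66.6), 'deg', np.float64(-145.96), 10)
('posts', [-12.9, 61.5], np.float64(62.8), 'deg', np.float64(101.8), 20)
```

View pics/s5.png

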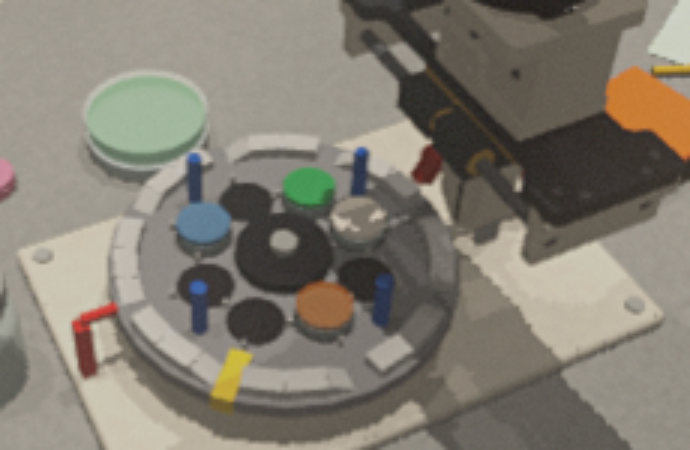

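The pawl reached its stop (19 N) and the nose is now clearly lifted, at (430,165) in the crop. The true tip is about the indicated value + 30 mm. Now I lower to a real z of about 75 and push post_a.

Request:
arm_command([
  [[0,0,0.025,0,0,0],[0,0,0.015,0,0,0],[0,0,0.008,0,0,0],[0,0,0,0,0,0],[0.01,0,0,0,0,0],[0.01,0,0,0,0,0],[0.006,0,0,0,0,0],[0.006,0,0,0,0,0],[0.006,0,0,0,0,0],[0,0,0,0,0,0]],
])

```text
clock: 14.3
position: [0.4916, 0.0604, 0.0652]
ee_rot: [2.528, 1.865, 0.001]
force: [-0.6, -0.1, 0.3]
width: 0.004
gripper_force: 0.0
```

```bash
python3 st.py; python3 - <<'E'
from wh import *
wheel('top');wheel('side')
E
```

```text
t 14.3 tip in car [-74.9 -36.   46.2] F car [-0.56 -0.28  0.34] w 0.004
[[-0.001, 1.0, 0.0], [1.0, 0.001, 0.0], [0.0, 0.0, -1.0]]
top
('mark', [-55.1, 76.4], np.float64(94.2), 'deg', np.float64(125.8), 67)
('posts', [72.2, 18.4], np.float64(74.5), 'deg', np.float64(14.3), 13)
('posts', [-17.8, 71.4], np.float64(73.6), 'deg', np.float64(103.97), 16)
side
('mark', [-59.7, 77.0], np.float64(97.4), 'deg', np.float64(127.78), 103)
('posts', [89.9, 9.7], np.float64(90.5), 'deg', np.float64(6.17), 10)
('posts', [-2.6, 65.1], np.float64(65.2), 'deg', np.float64(92.33), 19)
('posts', [-68.5, -20.4], np.float64(71.5), 'deg', np.float64(-163.39), 49)
```

The wheel has turned back 8.4° with no drift elsewhere. I keep pushing, slower toward the end.

Request:
arm_command([
  [[0.005,0,0,0,0,0],[0.005,0,0,0,0,0],[0.005,0,0,0,0,0],[0.005,0,0,0,0,0],[0.005,0,0,0,0,0],[0.004,0,0,0,0,0],[0.003,0,0,0,0,0],[0.002,0,0,0,0,0],[0.002,0,0,0,0,0],[0,0,0,0,0,0]],
])

```text
clock: 15.65
position: [0.502, 0.0945, 0.0652]
ee_rot: [-2.528, -1.865, -0.0]
force: [-0.7, -0.2, -0.0]
width: 0.005
gripper_force: 0.0
```

```bash
python3 st.py; python3 - <<'E'
from wh import *
wheel('top');wheel('side')
E
```

```text
t 15.65 tip in car [-75.1  -0.4  46.2] F car [-0.6  -0.37 -0.03] w 0.005
[[-0.001, 1.0, -0.0], [1.0, 0.001, 0.0], [0.0, -0.0, -1.0]]
top
('mark', [-14.6, 90.2], np.float64(91.4), 'deg', np.float64(99.22), 81)
('posts', [72.0, -16.3], np.float64(73.8), 'deg', np.float64(-12.75), 13)
('posts', [17.2, 71.7], np.float64(73.7), 'deg', np.float64(76.49), 16)
('posts', [-16.1, -71.6], np.float64(73.4), 'deg', np.float64(-102.64), 13)
side
('mark', [-18.8, 93.0], np.float64(94.9), 'deg', np.float64(101.41), 79)
('posts', [33.0, 65.6], np.float64(73.5), 'deg', np.float64(63.28), 16)
('posts', [-59.5, 8.0], np.float64(60.1), 'deg', np.float64(172.33), 9)
```

Request:
arm_command([
  [[0.0015,0,0,0,0,0],[0.0015,0,0,0,0,0],[0.0015,0,0,0,0,0],[0.0015,0,0,0,0,0],[0.001,0,0,0,0,0],[0.001,0,0,0,0,0],[0,0,0,0,0,0]],
])

```text
clock: 16.62
position: [0.5044, 0.1021, 0.0652]
ee_rot: [-2.528, -1.865, -0.0]
force: [0.6, -0.8, 1.0]
width: 0.006
gripper_force: 0.1
```

```bash
python3 st.py; python3 - <<'E'
from wh import *
wheel('top');wheel('side')
E
```

```text
t 16.62 tip in car [-75.1   7.6  46.2] F car [ 0.81 -0.58  1.01] w 0.006
[[-0.001, 1.0, -0.0], [1.0, 0.001, 0.0], [0.0, -0.0, -1.0]]
top
('mark', [-4.4, 91.4], np.float64(91.5), 'deg', np.float64(92.79), 82)
('posts', [69.8, -24.0], np.float64(73.9), 'deg', np.float64(-18.97), 13)
('posts', [25.1, 69.4], np.float64(73.8), 'deg', np.float64(70.1), 15)
('posts', [-24.0, -69.4], np.float64(73.4), 'deg', np.float64(-109.08), 12)
side
('mark', [-8.7, 93.3], np.float64(93.7), 'deg', np.float64(95.33), 76)
('posts', [41.4, 63.1], np.float64(75.5), 'deg', np.float64(56.78), 12)
('posts', [-55.3, 15.7], np.float64(57.5), 'deg', np.float64(164.18), 8)
```

The wheel is about 42° back, 3° (0.05 rad) short of the notch, so the ramp can take it home. I retreat and move over the nose.

Request:
arm_command([
  [[-0.015,0,0,0,0,0],[-0.015,0,0,0,0,0],[0,0,-0.03,0,0,0],[0,0,-0.03,0,0,0],[-0.03,0.025,0,0,0,0],[-0.03,0.025,0,0,0,0],[-0.028,0.025,0,0,0,0],[0,0,0.02,0,0,0],[0,0,0.009,0,0,0],[0,0,0,0,0,0]],
])

```text
clock: 17.98
position: [0.5401, -0.0331, 0.0957]
ee_rot: [-2.528, -1.864, 0.002]
force: [0.0, 0.0, -1.1]
width: 0.007
gripper_force: 0.0
```

```bash
python3 st.py
```

```text
t 17.98 tip in car [  -0.9 -111.    76.7] F car [ 0.    0.02 -1.06] w 0.007
[[-0.0, 1.0, -0.002], [1.0, 0.0, -0.0], [-0.0, -0.002, -1.0]]
```

Request:
arm_command([
  [[0,0,0.004,0,0,0],[0,0,0.004,0,0,0],[0,0,0.004,0,0,0],[0,0,0.004,0,0,0]],
])

```text
clock: 18.48
position: [0.5418, -0.0322, 0.0804]
ee_rot: [2.528, 1.865, 0.002]
force: [1.4, 3.4, 3.5]
width: 0.005
gripper_force: 1.9
```

Request:
arm_command([
  [[0,0,0.003,0,0,0],[0,0,0.002,0,0,0]],
])

```text
clock: 18.73
position: [0.5411, -0.033, 0.075]
ee_rot: [2.528, 1.864, -0.0]
force: [0.4, 2.6, 3.0]
width: 0.006
gripper_force: 1.3
```

```bash
python3 st.py; python3 - <<'E'
from wh import *
wheel('top')
E
```

```text
t 18.73 tip in car [  -0.  -110.6   56. ] F car [-0.38  2.63  3.02] w 0.006
[[-0.001, 1.0, -0.0], [1.0, 0.001, -0.0], [-0.0, -0.0, -1.0]]
top
('mark', [-4.5, 91.3], np.float64(91.4), 'deg', np.float64(92.83), 79)
('posts', [69.8, -24.0], np.float64(73.9), 'deg', np.float64(-18.97), 13)
('posts', [24.9, 69.6], np.float64(74.0), 'deg', np.float64(70.29), 14)
('posts', [-69.0, 24.4], np.float64(73.2), 'deg', np.float64(160.56), 13)
```

Request:
arm_command([
  [[0,0,0.002,0,0,0],[0,0,0.0015,0,0,0],[0,0,0,0,0,0]],
])

```text
clock: 19.15
position: [0.5409, -0.0332, 0.0715]
ee_rot: [-2.529, -1.864, 0.001]
force: [-0.7, -0.1, 1.1]
width: 0.004
gripper_force: 0.3
```

Request:
arm_command([
  [[0,0,0.0015,0,0,0],[0,0,0.001,0,0,0],[0,0,0,0,0,0]],
])

```text
clock: 19.52
position: [0.541, -0.0331, 0.0691]
ee_rot: [-2.529, -1.864, 0.0]
force: [-0.2, 0.4, 0.4]
width: 0.006
gripper_force: 0.4
```

```bash
python3 st.py; python3 - <<'E'
from wh import *
wheel('top')
E
```

```text
t 19.52 tip in car [-1.000e-01 -1.107e+02  5.010e+01] F car [-0.31  0.27  0.42] w 0.006
[[-0.001, 1.0, -0.0], [1.0, 0.001, -0.0], [-0.0, -0.0, -1.0]]
top
('mark', [-4.5, 91.5], np.float64(91.6), 'deg', np.float64(92.82), 79)
('posts', [69.8, -24.0], np.float64(73.9), 'deg', np.float64(-18.97), 13)
('posts', [25.1, 69.4], np.float64(73.8), 'deg', np.float64(70.1), 15)
('posts', [-69.0, 24.4], np.float64(73.2), 'deg', np.float64(160.56), 13)
```

Request:
arm_command([
  [[0,0,0.0015,0,0,0],[0,0,0.001,0,0,0]],
])

```text
clock: 19.82
position: [0.5413, -0.0327, 0.067]
ee_rot: [-2.528, -1.864, -0.001]
force: [-2.9, 1.5, 12.7]
width: 0.002
gripper_force: 6.5
```

Request:
arm_command([
  [[0,0,0.001,0,0,0],[0,0,0.001,0,0,0]],
])

```text
clock: 20.08
position: [0.5416, -0.0326, 0.0661]
ee_rot: [-2.528, -1.864, -0.003]
force: [-8.0, 4.0, 31.8]
width: 0.007
gripper_force: 15.8
```

Request:
arm_command([
  [[0,0,0.001,0,0,0],[0,0,0.001,0,0,0]],
])

```text
clock: 20.32
position: [0.5418, -0.0326, 0.0656]
ee_rot: [-2.528, -1.863, -0.005]
force: [-14.3, 5.0, 53.6]
width: 0.005
gripper_force: 26.6
```

```bash
python3 st.py; python3 - <<'E'
from wh import *
wheel('top')
E
```

```text
t 20.32 tip in car [   0.5 -110.    46.6] F car [-15.1    0.51  53.59] w 0.005
[[-0.0, 1.0, 0.001], [1.0, 0.0, 0.003], [0.003, 0.001, -1.0]]
top
('mark', [-2.7, 91.3], np.float64(91.3), 'deg', np.float64(91.72), 81)
('posts', [69.5, -25.6], np.float64(74.0), 'deg', np.float64(-20.21), 11)
('posts', [27.0, 69.2], np.float64(74.2), 'deg', np.float64(68.71), 14)
('posts', [-67.9, 26.0], np.float64(72.7), 'deg', np.float64(159.08), 13)
```

That batch pressed harder than needed. I release and check the pawl and wheel unobstructed.

Request:
arm_command([
  [[0,0,-0.005,0,0,0],[0,0,-0.025,0,0,0],[0,0,-0.05,0,0,0],[0,0,-0.05,0,0,0],[0,-0.06,0,0,0,0],[0,-0.06,0,0,0,0],[-0.02,-0.06,0,0,0,0],[-0.06,0,0,0,0,0],[-0.06,0,0,0,0,0],[0,0,0,0,0,0]],
])

```text
clock: 21.62
position: [0.3269, -0.1163, 0.1926]
ee_rot: [-2.533, -1.856, -0.002]
force: [0.2, 0.7, 0.2]
width: 0.005
gripper_force: 0.0
```

```bash
python3 st.py; python3 - <<'E'
from wh import *
t=wheel('top');i=wheel('side')
p=np.load('pose.npy');Rc=R.from_euler('z',p[2]).as_matrix()
b=np.load('side.npy',allow_pickle=True).item();a=np.load('top.npy',allow_pickle=True).item()
def proj(i,q):
    X=np.r_[p[:2],0]+Rc@(np.array(q)/1e3)
    return cv2.projectPoints((i['Rm'].T@(X-i['t'])).reshape(1,3),np.zeros(3),np.zeros(3),i['K'],np.array(i['dist'],float))[0].ravel()
for nm,q in dict(nose=(0,-108,80),tail=(0,-195,78)).items():
  for cn,im0,im in(('top',a,t),('side',b,i)):
    u=proj(im,q).astype(int);s=np.s_[u[1]-2:u[1]+3,u[0]-2:u[0]+3]
    g=[]
    for I in(im0,im):
        uv=[(x,y) for x in range(u[0]-2,u[0]+3) for y in range(u[1]-2,u[1]+3)]
        g.append(np.median((depthpt(I,uv)-np.r_[p[:2],0])@Rc,0)*1e3)
    print(nm,cn,'start',g[0].round(1),'now',g[1].round(1))
c=lambda I:I['pixels'][195:285,205:385]
s=lambda I:I['pixels'][180:300,210:410]
im=np.hstack([cv2.resize(s(b),None,fx=2,fy=2),cv2.resize(s(i),None,fx=2,fy=2)])
im2=np.hstack([cv2.resize(c(a),(400,220)),cv2.resize(c(t),(400,220))])
cv2.imwrite('pics/cmp.png',cv2.cvtColor(np.vstack([im,im2]),cv2.COLOR_RGB2BGR))
E
```

```text
t 21.62 tip in car [-180.  -253.6  173.6] F car [-0.07  0.76  0.15] w 0.005
[[0.005, 1.0, -0.0], [1.0, -0.005, 0.002], [0.002, -0.0, -1.0]]
top
('mark', [-2.6, 91.3], np.float64(91.3), 'deg', np.float64(91.62), 81)
('posts', [69.6, -25.9], np.float64(74.3), 'deg', np.float64(-20.43), 12)
('posts', [27.0, 69.2], np.float64(74.2), 'deg', np.float64(68.71), 14)
('posts', [-25.0, -68.5], np.float64(72.9), 'deg', np.float64(-110.02), 10)
('posts', [-67.9, 26.3], np.float64(72.9), 'deg', np.float64(158.83), 14)
side
('mark', [-6.9, 93.2], np.float64(93.5), 'deg', np.float64(94.22), 75)
('posts', [86.7, -35.9], np.float64(93.9), 'deg', np.float64(-22.49), 8)
('posts', [-11.2, -81.0], np.float64(81.7), 'deg', np.float64(-97.86), 13)
('posts', [42.7, 62.4], np.float64(75.6), 'deg', np.float64(55.62), 13)
('posts', [-55.7, 17.0], np.float64(58.2), 'deg', np.float64(163.0), 19)
nose top start [   1.  -106.5   79.2] now [   1.1 -106.6   78.7]
nose side start [   2.6 -108.5   78.9] now [   2.  -108.6   78.8]
tail top start [  -0.3 -193.2   77.5] now [  -0.3 -193.    77.5]
tail side start [   3.1 -196.5   76.6] now [   2.6 -195.8   77.1]
```

View pics/cmp.png

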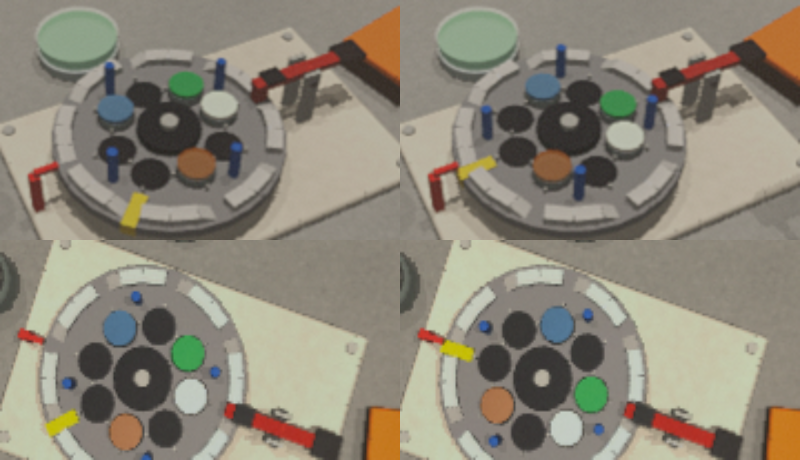

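The pawl's nose (78.7 mm) and tail (77.5 mm) are back at their starting seated heights. The yellow mark stands at the pointer within the seat's play, the dishes are in their wells, and the arm is clear. I'm handing in.

```bash
python3 -c "
from cell import arm
print(arm.sign_off())"
```

```text
the job is handed in; nothing more can be done
None
```

The carousel is back one notch: yellow mark within about 1.5° of the pointer, pawl back at its starting seated height, dishes still in their wells, and the job handed in at about 22 s. Seating the nose peaked at about 54 N on the wrist, more than needed but under the 120 N limit; I did not re-measure the jar, petri dishes or slide box.

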